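# Stand the rusty boiler on its firebox end

### The job

Stand the rusty orange locomotive boiler upright on the flat end of its square firebox, ready for work on its smokebox end: raise the round end and pivot the boiler on the spot about the firebox edge that rests on the bench, without lifting that end off the bench. Leave it standing there by itself, and leave the green boiler lying as it is.

Things in the scene. Friction and masses are not known exactly. Their poses are not given: they have to be found in the camera images.
- boiler_orange: Rusty orange tin boiler, 155 mm long, lying. x: from foot to smokebox end (up once it stands); z: up while lying. Square firebox 56 x 56 x 50 mm, black band at its flat end (the foot); round barrel 36 mm across, its axis at z = 28 mm. Origin: middle of the foot's edge on the bench, the pivot edge. 0.40 to 0.65 kg, mass centre 40 mm from the foot: leaning under 30 deg it settles onto its foot
- orange_grip (a point): Point on the orange boiler's barrel axis, 105 mm from the foot, same axes. The barrel is clear to grip across y from 90 to 125 mm from the foot, and turns between finger pads that pinch it lightly (about 5 N); a hard grip drags it along. Nearby: black saddle below, 26 mm wide, 130 to 155 mm from the foot; on top a black chimney (20 mm wide, at 138 mm, top z = 67 mm) and a brass dome (18 mm wide, at 72 mm, top z = 60 mm)
- boiler_green: Dark green tin boiler of the same form, size and axes as the rusty orange one, also lying on the bench, origin likewise at the middle of its foot's lower edge; a bystander, to be left alone.
Things that resemble listed ones, but are neither listed nor needed, are in the scene too. Of the things like the boiler_orange, leave any that is pink or purple; of the rest the larger one is meant.

How it is judged:
By the outcome, as a careful person would: the job done as asked, in the order asked, and still so for the second after the job is handed in, with the robot touching nothing.
It also fails if it takes over 38 s, if anything falls off the work surface, if the arm or the gripper's body presses on something with over 40 N, if the wrist force passes 120 N, or if a joint passes its speed limit or range.

### The arm

A 6-joint arm with a two-finger parallel gripper is mounted at the origin on the work surface. World frame = base frame: x ahead of the robot, y to its left, z up, the work surface at z = 0. Lengths are in m, angles in degrees, forces in N, time in s.
With the tool pointing down it reaches from about 0.35 to 0.775 m from the base axis. Payload 5.5 kg.
Tool frame: the origin (TCP) lies on the mounting face of the last link; the fingertips stand 173 mm ahead of it and the grasp point (between the pads) lies 155 mm ahead of it; z points along the fingers, y is the direction in which the jaws open and shut (so a half turn about z gives the same grasp; the last joint's range is limited). The gripper opens to 85 mm and grips with 20 to 120 N. Pads are 22 mm wide; open, the fingers measure 114 mm over their backs; the gripper's body (76 mm by 85 mm) begins 54 mm behind the grasp point. The pads swing forward as they close: fully open they stand 13 mm farther back than shut.
Start: joints at [-73.316, 17.945, 2.641, 74.691, 0, 82.002], TCP at [0.24, -0.522, 0.405] pointing down, gripper open.
Joint ranges: [-158.12, 158.12], [-49.38, 96.58], [-58.88, 72.47], [-126.05, 133.96], [-84.25, 85.87], [-180, 180]. Speed limits (degrees/s): [147.25, 147.25, 180, 180, 180, 180].

### API

Orientations are given as a 3x3 rotation matrix whose columns are the frame's x, y, z axes.
In Python, from rig import r, viewer gives the robot as it stands.
- The arm moves only by the shell command python3 -m inch 'ROWS' [OPENING]. ROWS is JSON, a list of rows, each a list of 4 numbers: the shift along the tool's x, y, z in m, then the turn about the tool's z in rad. A call has 1 to 8 rows; each row is the pose to reach, as a shift and turn from the pose commanded when the call began, along the tool's axes at that moment; what a row does not reach only later rows make up. A row lasts 1/8 s, in which the tool goes at most 62.5 mm and 10.7 degrees, less where a joint would pass 70% of its speed; a pose out of reach is approached as far as the arm can. A call with a gripper value outside its range is refused whole. OPENING is the finger opening in m, from 0 to 0.0854, set as the call begins (- or left out, the last holds). The fingers move at their own pace and stop on an object; the grip force is fixed at half the most. Time passes only in rows, so rows that repeat a pose let the fingers close. It gives the time, the measured TCP pose, the force and the opening at its end, in the units of the state.
- r.read_state(): the state, without advancing time (a new reading comes with each control period).
- viewer.capture(name): name is "scene" or "top" or "wrist"; returns the picture (420x560x3 uint8, red, green, blue); there is no depth.
- viewer.camera_info(name): a dict with "mtx" (3x3 intrinsics, pixels), "extrinsics" (4x4, takes a point from world to camera coordinates). Camera axes: x right, y down, z forward; pixel columns grow to the right and rows downward; lengths in m; the calibration is good to about 2 mm. A picture is of the moment at which its call begins: read the wrist's pose just before it. camera_info takes no time and is no camera call; for the wrist camera it gives the pose at the moment of the call.
- r.hand_in(): hands the job in, once; it reports no verdict.
The state is a dict: "time": time; "qpos": joint angles; "qvel": joint speeds; "joint_torque": joint torques, N m; "ee_pos": TCP position; "tool_rot": TCP orientation; "contact_force": force on the tool from outside, world axes, zero at the start; "wrist_torque": the same for the moment, N m; "width": finger opening in m.
Only numpy, scipy, OpenCV 4.12 (cv2) and the standard library are available. Lean on these libraries where they do the work, as an engineer would, in place of code of your own. Each camera call takes 0.05 s, during which the arm holds its last target.

## Working session

There is one attempt and no reset: what is moved stays moved. The work goes in short steps, Python scripts to look and compute and a shell command to move; the robot and the scene stay as the last step left them, time stands still between calls to the robot, and variables do not carry over. Pictures are saved under pics/ and viewed, and the job is handed in when it is done.

```bash
mkdir -p pics; ls; python3 - <<'E'
from rig import r, viewer
import cv2, numpy as np
np.set_printoptions(precision=4,suppress=True)
for n in ("scene","top","wrist"):
    i=viewer.camera_info(n); print(n,np.array(i["mtx"]).tolist(),np.array(i["extrinsics"]).round(4).tolist())
    im=viewer.capture(n); cv2.imwrite(f"pics/{n}0.png",im[:,:,::-1])
s=r.read_state(); print(s)
E
```

```text
pics
scene [[521.7172963522735, 0.0, 287.97432242764546], [0.0, 521.7172963522735, 216.91695621768721], [0.0, 0.0, 1.0]] [[-0.1396, 0.9902, -0.0057, 0.035], [0.8447, 0.1161, -0.5226, -0.4412], [-0.5168, -0.0778, -0.8526, 1.3755], [0.0, 0.0, 0.0, 1.0]]
top [[422.88641420029217, 0.0, 278.2846627959186], [0.0, 422.88641420029217, 207.88978057450845], [0.0, 0.0, 1.0]] [[-0.0044, -0.9998, 0.0207, 0.0308], [-0.9978, 0.0031, -0.0661, 0.545], [0.066, -0.0209, -0.9976, 0.9891], [0.0, 0.0, 0.0, 1.0]]
wrist [[299.0645994098861, 0.0, 278.60674182782003], [0.0, 299.0645994098861, 211.1987350943644], [0.0, 0.0, 1.0]] [[0.4188, -0.9081, -0.0008, -0.5749], [-0.8631, -0.3983, 0.3104, -0.0398], [-0.2822, -0.1293, -0.9506, 0.3803], [0.0, 0.0, 0.0, 1.0]]
{'time': 0.15, 'qpos': array([-73.3172,  17.9835,   2.5937,  74.6929,   0.0016,  82.0048]), 'qvel': array([-0.0071, -0.0008,  0.2998,  0.0281, -0.0106,  0.0562]), 'joint_torque': array([  0.0025, -48.1066,  29.8815,   0.014 ,  -0.    ,  -0.    ]), 'ee_pos': array([ 0.2401, -0.5223,  0.404 ]), 'tool_rot': array([[ 0.9087,  0.4175, -0.0004],
       [ 0.4175, -0.9087,  0.0014],
       [ 0.0002, -0.0014, -1.    ]]), 'contact_force': array([ 0.2795, -0.0433, -0.5771]), 'wrist_torque': array([-0.0262,  0.0114, -0.0159]), 'width': 0.08503754156194938}
```

View pics/scene0.png

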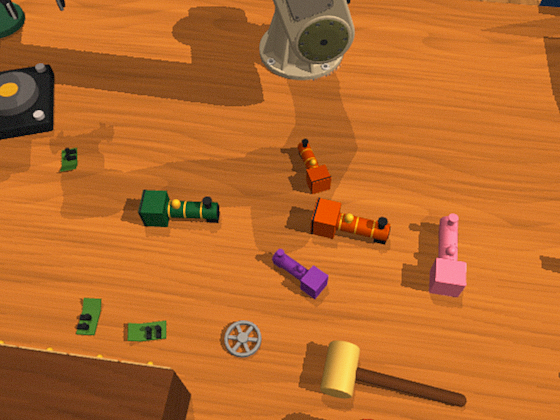

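View pics/top0.png

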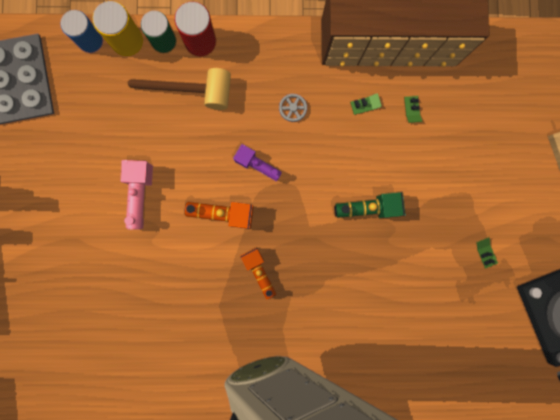

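View pics/wrist0.png

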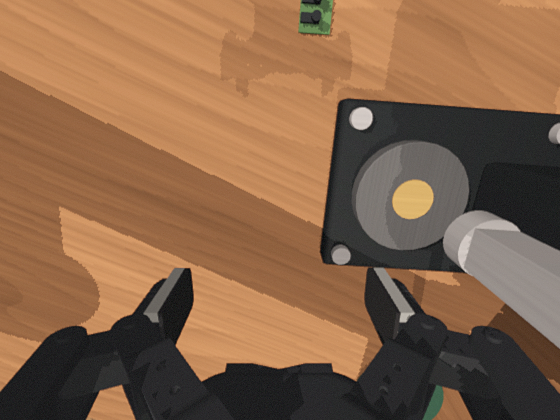

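The larger orange boiler is in the top view around (185–252, 213), with its foot on the right, and in the scene view around (313–390, 220). The smaller orange one is at (260, 275) in the top view. I'll enlarge the larger one.

```bash
python3 - <<'E'
import cv2
a=cv2.imread("pics/top0.png")[185:245,170:270]; cv2.imwrite("pics/top0c.png",cv2.resize(a,None,fx=8,fy=8,interpolation=cv2.INTER_CUBIC))
a=cv2.imread("pics/scene0.png")[185:255,300:400]; cv2.imwrite("pics/scene0c.png",cv2.resize(a,None,fx=8,fy=8,interpolation=cv2.INTER_CUBIC))
E
```

```text
(no output)
```

View pics/top0c.png

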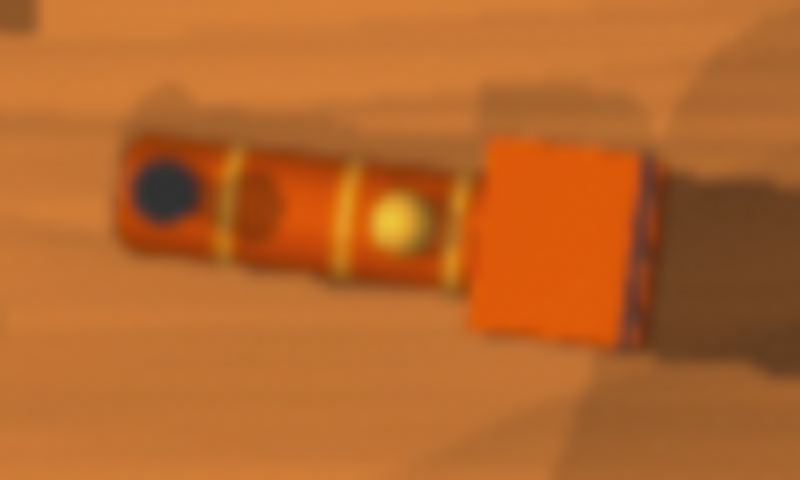

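View pics/scene0c.png

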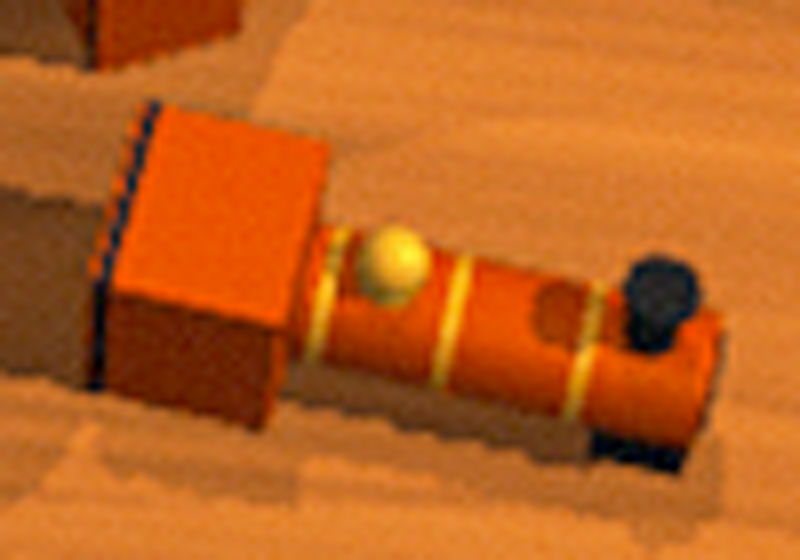

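```bash
cat > loc.py <<'E'
import numpy as np, cv2
from scipy.optimize import least_squares
from rig import viewer
def proj(n,P):
    i=viewer.camera_info(n); E=np.array(i["extrinsics"]); c=P@E[:3,:3].T+E[:3,3]; p=c@np.array(i["mtx"]).T
    return p[:,:2]/p[:,2:]
def T(p,M):
    c,s=np.cos(p[2]),np.sin(p[2]); R=np.array([[c,-s,0],[s,c,0],[0,0,1]]); return M@R.T+[p[0],p[1],0]
E
python3 - <<'E'
from loc import *
top=[((50,-28,56),(487,137)),((50,28,56),(470,328)),((0,-28,56),(657,152)),((0,28,56),(632,348)),((138,0,67),(166,190)),((72,0,58),(400,222))]
sc=[((0,28,56),(150,103)),((0,-28,56),(107,290)),((0,-28,0),(93,388)),((50,-28,0),(262,428)),((50,28,56),(328,143)),((50,-28,56),(280,328)),((138,0,67),(662,283))]
def g(l,o): 
    M=np.array([a for a,b in l])/1e3; U=(np.array([b for a,b in l])+.5)/8-.5+o; return M,U
tm,tu=g(top,[170,185]); sm,su=g(sc,[300,185])
for w in ((1,1),(1,0),(0,1)):
    f=lambda p:np.r_[w[0]*(proj("top",T(p,tm))-tu).ravel(),w[1]*(proj("scene",T(p,sm))-su).ravel()]
    o=least_squares(f,[.5,.05,1.5]); print(w,o.x,np.degrees(o.x[2]),np.sqrt(np.mean(o.fun**2))); 
    if w==(1,1): print(o.fun.reshape(-1,2).round(1))
E
```

```text
(1, 1) [0.52396794 0.09225334 1.45111465] 83.14274484220404 0.7792777452292446
[[ 0.2 -0.3]
 [-0.7  0.2]
 [ 0.7  0.4]
 [ 0.9  0.2]
 [-0.5  0.4]
 [-0.1  0.1]
 [-0.9 -0.3]
 [-2.  -0.9]
 [-1.1  0.8]
 [ 1.4  1.1]
 [ 0.9 -0.1]
 [ 1.1 -0.2]
 [ 0.8  0.5]]
(1, 0) [0.52429965 0.09238791 1.45012569] 83.08608152917712 0.29745281221935616
(0, 1) [0.52371607 0.09214195 1.45355095] 83.28233482491521 0.7100950623702015
```

The fit agrees between cameras: foot at about (0.524, 0.092) and yaw 83.1°. I'll move above the barrel at 110 mm from the foot with the jaws across it. That needs shifts of x +0.572 and y −0.533 and a turn of −1.02 rad.

```bash
python3 -m inch '[[0.03,-0.028,0,-0.06],[0.07,-0.065,0,-0.15],[0.11,-0.103,0,-0.25],[0.15,-0.14,0,-0.38],[0.19,-0.177,0,-0.5],[0.23,-0.215,0,-0.62],[0.27,-0.252,0,-0.74],[0.31,-0.289,0,-0.86]]' 0.085
```

```text
time: 1.15
ee_pos: [0.4014, -0.1287, 0.4047]
tool_rot: [[0.273, 0.962, 0.0], [0.962, -0.273, -0.0], [-0.0, 0.0, -1.0]]
contact_force: [1.2, 0.2, -0.7]
width: 0.0847
```

```bash
python3 -m inch '[[0.05,0.005,0,-0.04],[0.1,0.011,0,-0.08],[0.15,0.016,0,-0.12],[0.2,0.022,0.02,-0.159],[0.25,0.027,0.04,-0.159],[0.3,0.033,0.06,-0.159],[0.34,0.037,0.08,-0.159],[0.356,0.039,0.09,-0.159]]' 0.07; python3 - <<'E'
from rig import r, viewer
import cv2
cv2.imwrite("pics/wrist1.png",viewer.capture("wrist")[:,:,::-1])
s=r.read_state();print(s["ee_pos"],s["tool_rot"],s["width"],s["qpos"])
E
```

```text
time: 2.15
ee_pos: [0.5369, 0.2027, 0.3129]
tool_rot: [[0.118, 0.993, -0.002], [0.993, -0.118, -0.001], [-0.001, -0.002, -1.0]]
contact_force: [-1.2, -0.4, 0.3]
width: 0.0702
[0.53710148 0.20310782 0.31206928] [[ 1.18282437e-01  9.92976158e-01 -2.75948680e-03]
 [ 9.92979929e-01 -1.18282968e-01 -2.95013376e-05]
 [-3.55694414e-04 -2.73662552e-03 -9.99996192e-01]] 0.07007247819397283 [ 1.26985593e+01  2.03698086e+01 -7.15072072e+00  6.26340821e+01
  3.31063782e-02  1.09491530e+02]
```

View pics/wrist1.png

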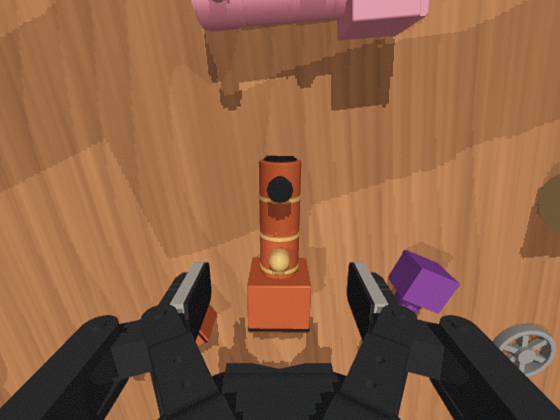

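The barrel runs along col 279.5 and the jaws' midpoint is about col 279, so the grasp is centred. I'll check the fitted pose against this view.

```bash
python3 - <<'E'
from loc import *
p=[.5241,.0923,1.4508]
M=np.array([(0,-28,56),(0,28,56),(50,-28,56),(50,28,56),(138,0,67),(110,0,28)])/1e3
print(proj("wrist",T(p,M)).round(1)); 
from rig import r
s=r.read_state()
G=T(p,np.array([[.11,0,.028]]))[0]; D=G-s["ee_pos"]; print(G, s["tool_rot"].T@D)
E
python3 -c "
import cv2
a=cv2.imread('pics/wrist1.png')[150:340,230:330]; cv2.imwrite('pics/wrist1c.png',cv2.resize(a,None,fx=3,fy=3,interpolation=cv2.INTER_CUBIC))"
```

```text
[[308.4 333.3]
 [247.3 333.1]
 [310.3 285.7]
 [245.6 285.5]
 [278.1 189.7]
 [278.2 209.6]]
[0.53726794 0.201509   0.028     ] [-0.00146686  0.00113179  0.28406779]
```

View pics/wrist1c.png

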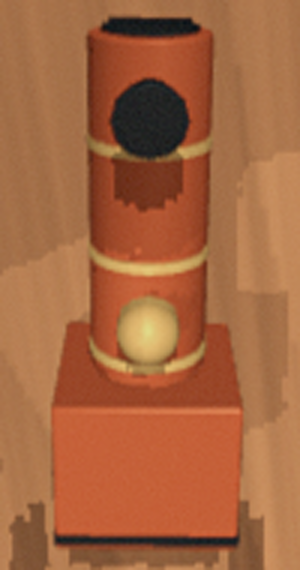

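The prediction matches within about 1 px, with roughly 1 mm to add toward tool +y. Descending.

```bash
python3 -m inch '[[0,0.001,0.02,0],[-0.001,0.001,0.045,0],[-0.001,0.001,0.07,0],[-0.001,0.001,0.095,0],[-0.001,0.001,0.115,0],[-0.001,0.001,0.124,0],[-0.001,0.001,0.124,0]]' 0.045
```

```text
time: 3.08
ee_pos: [0.5377, 0.1991, 0.1907]
tool_rot: [[0.122, 0.993, -0.001], [0.993, -0.122, -0.0], [-0.0, -0.001, -1.0]]
contact_force: [-0.4, 0.1, -0.2]
width: 0.045
```

```bash
python3 -m inch '[[0,0,0,0],[0,0,0,0],[0,0,0,0]]' 0.037
```

```text
time: 3.45
ee_pos: [0.5378, 0.1999, 0.1911]
tool_rot: [[0.121, 0.993, 0.0], [0.993, -0.121, 0.0], [0.0, 0.0, -1.0]]
contact_force: [-2.2, -0.3, 0.8]
width: 0.037
```

```bash
python3 -m inch '[[0,0,0,0],[0,0,0,0]]' 0.0355;  python3 - <<'E'
from rig import r, viewer
import cv2
cv2.imwrite("pics/wrist2.png",viewer.capture("wrist")[:,:,::-1])
cv2.imwrite("pics/scene2.png",cv2.resize(viewer.capture("scene")[150:290,250:430],None,fx=4,fy=4)[:,:,::-1])
s=r.read_state();print(s["ee_pos"],s["contact_force"],s["wrist_torque"],s["width"])
E
```

```text
time: 3.7
ee_pos: [0.5377, 0.1999, 0.1912]
tool_rot: [[0.121, 0.993, -0.0], [0.993, -0.121, 0.0], [0.0, -0.0, -1.0]]
contact_force: [-3.9, -0.0, 5.7]
width: 0.0357
[0.53764658 0.19991486 0.19115933] [-3.10424043 -0.41448999  5.09596722] [-0.03997357  0.78317308 -0.10688432] 0.035896313745087026
```

View pics/wrist2.png

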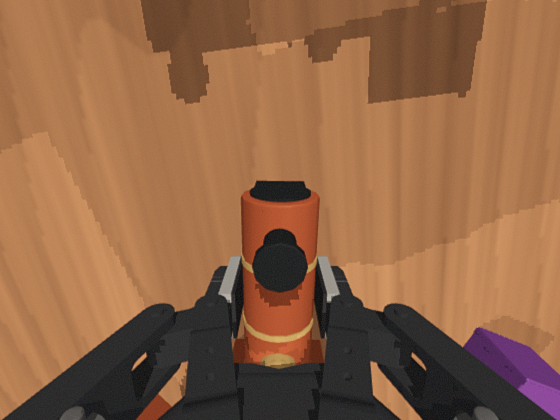

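View pics/scene2.png

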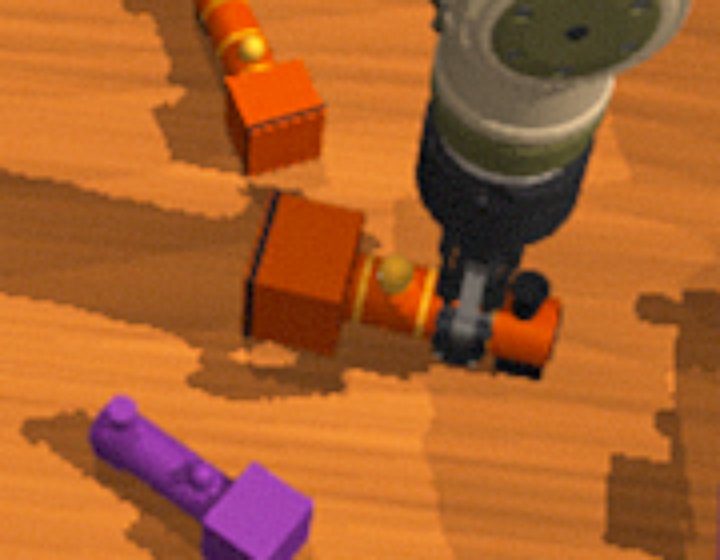

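Both pads touch at about 35.8 mm, centred. I'll open slightly, go 4 mm deeper and 0.5 mm in −y, then pinch lightly again.

```bash
python3 -m inch '[[0,0,0,0],[0,-0.0005,0.004,0],[0,-0.0005,0.004,0]]' 0.039; python3 -m inch '[[0,0,0,0],[0,0,0,0],[0,0,0,0]]' 0.0355
```

```text
time: 4.18
ee_pos: [0.5373, 0.1998, 0.1861]
tool_rot: [[0.121, 0.993, -0.0], [0.993, -0.121, -0.0], [-0.0, -0.0, -1.0]]
contact_force: [0.2, 0.3, -0.3]
width: 0.0385
time: 4.55
ee_pos: [0.5373, 0.1998, 0.1865]
tool_rot: [[0.121, 0.993, -0.0], [0.993, -0.121, -0.0], [-0.0, -0.0, -1.0]]
contact_force: [0.3, 0.2, -2.3]
width: 0.0356
```

```bash
python3 -c "
import numpy as np
a0=np.arctan2(28,108.3);R=np.hypot(28,108.3)
for t in range(0,96,5): a=a0+np.radians(t); print(t,round(R*np.cos(a)-108.3,1),round(-(R*np.sin(a)-28),1))
"; python3 -m inch '[[-0.0005,0,-0.002,0],[-0.0015,0,-0.005,0],[-0.003,0,-0.0095,0],[-0.0045,0,-0.014,0],[-0.0065,0,-0.0185,0],[-0.0065,0,-0.0185,0]]';python3 - <<'E'
from rig import r, viewer
import cv2
cv2.imwrite("pics/scene3.png",cv2.resize(viewer.capture("scene")[150:290,250:430],None,fx=4,fy=4)[:,:,::-1])
s=r.read_state();print(s["ee_pos"],s["contact_force"],s["wrist_torque"],s["width"])
E
```

```text
0 0.0 -0.0
5 -2.9 -9.3
10 -6.5 -18.4
15 -10.9 -27.1
20 -16.1 -35.4
25 -22.0 -43.1
30 -28.5 -50.4
35 -35.6 -57.1
40 -43.3 -63.1
45 -51.5 -68.4
50 -60.1 -73.0
55 -69.1 -76.8
60 -78.4 -79.8
65 -87.9 -82.0
70 -97.6 -83.3
75 -107.3 -83.9
80 -117.1 -83.5
85 -126.8 -82.3
90 -136.3 -80.3
95 -145.6 -77.4
time: 5.3
ee_pos: [0.5365, 0.1931, 0.2056]
tool_rot: [[0.121, 0.993, 0.0], [0.993, -0.121, -0.0], [-0.0, 0.0, -1.0]]
contact_force: [-1.4, -0.8, -3.3]
width: 0.0357
[0.53650596 0.19323834 0.20536436] [-0.96540494 -0.63915447 -2.54230015] [-0.04094572  0.14347652 -0.08721877] 0.03591271867820464
```

View pics/scene3.png

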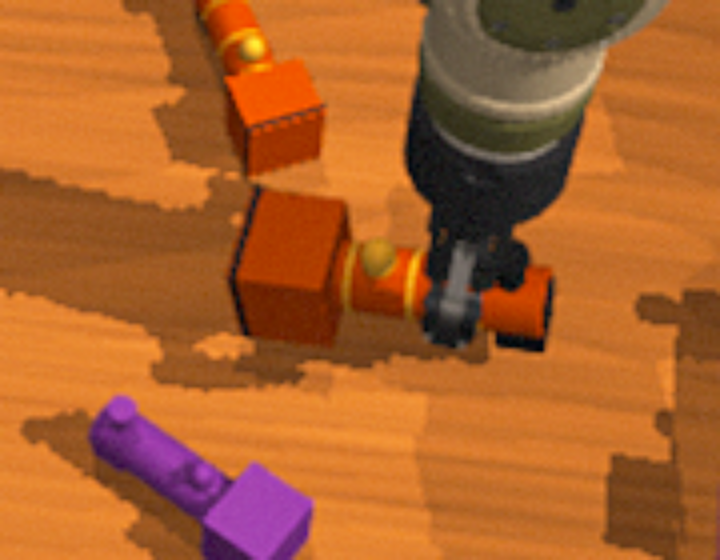

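The foot's lower near corner stayed at (246, 334), the front of the firebox lifted, and the vertical load is about 2.5 N. So the boiler is pivoting between the pads as intended, and I'll continue the arc.

```bash
python3 -m inch '[[-0.002,0,-0.0043,0],[-0.0044,0,-0.0086,0],[-0.0069,0,-0.0128,0],[-0.0096,0,-0.0169,0],[-0.0125,0,-0.0208,0],[-0.0155,0,-0.0246,0],[-0.0187,0,-0.0283,0],[-0.022,0,-0.0319,0]]';python3 - <<'E'
from rig import r, viewer
import cv2
cv2.imwrite("pics/scene4.png",cv2.resize(viewer.capture("scene")[150:290,250:430],None,fx=4,fy=4)[:,:,::-1])
s=r.read_state();print(s["ee_pos"],s["contact_force"],s["wrist_torque"],s["width"])
E
```

```text
time: 6.35
ee_pos: [0.5339, 0.1714, 0.2374]
tool_rot: [[0.121, 0.993, 0.0], [0.993, -0.121, 0.0], [0.0, 0.0, -1.0]]
contact_force: [-1.0, 0.3, -1.6]
width: 0.0357
[0.53392708 0.17107686 0.23779133] [-1.19465215  0.09260936 -1.27827983] [ 0.27626561  0.49074638 -0.10957683] 0.035586190435357816
```

View pics/scene4.png

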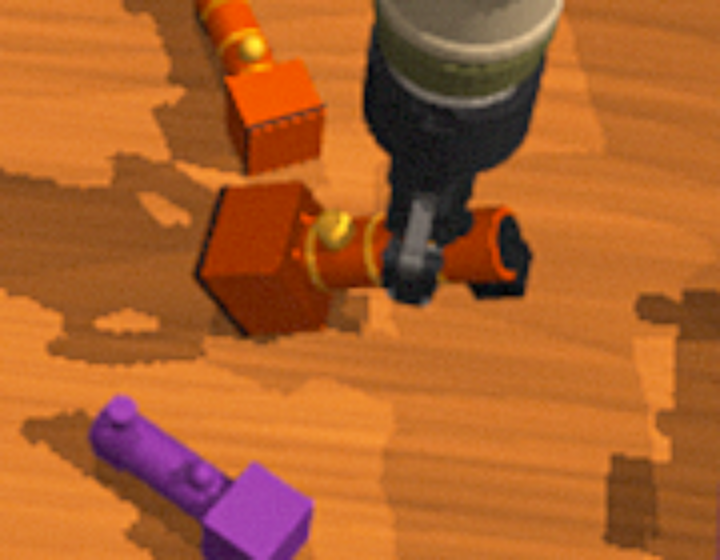

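The pivot corner is still at (246, 334), and the tilt is about 30°. Continuing to 50°.

```bash
python3 -m inch '[[-0.0035,0,-0.0034,0],[-0.0071,0,-0.0067,0],[-0.0109,0,-0.0098,0],[-0.0148,0,-0.0127,0],[-0.0188,0,-0.0154,0],[-0.023,0,-0.018,0],[-0.0273,0,-0.0204,0],[-0.0316,0,-0.0226,0]]';python3 - <<'E'
from rig import r, viewer
import cv2
cv2.imwrite("pics/scene5.png",cv2.resize(viewer.capture("scene")[150:290,250:430],None,fx=4,fy=4)[:,:,::-1])
s=r.read_state();print(s["ee_pos"],s["contact_force"],s["wrist_torque"],s["width"])
E
```

```text
time: 7.4
ee_pos: [0.5301, 0.1399, 0.2599]
tool_rot: [[0.121, 0.993, 0.0], [0.993, -0.121, -0.0], [-0.0, 0.0, -1.0]]
contact_force: [-1.4, 1.6, -0.5]
width: 0.0359
[0.5300693  0.13951833 0.26012378] [-2.20550018  0.88514122 -0.42177287] [ 0.28480001  0.47431811 -0.09048962] 0.03556940741760293
```

View pics/scene5.png

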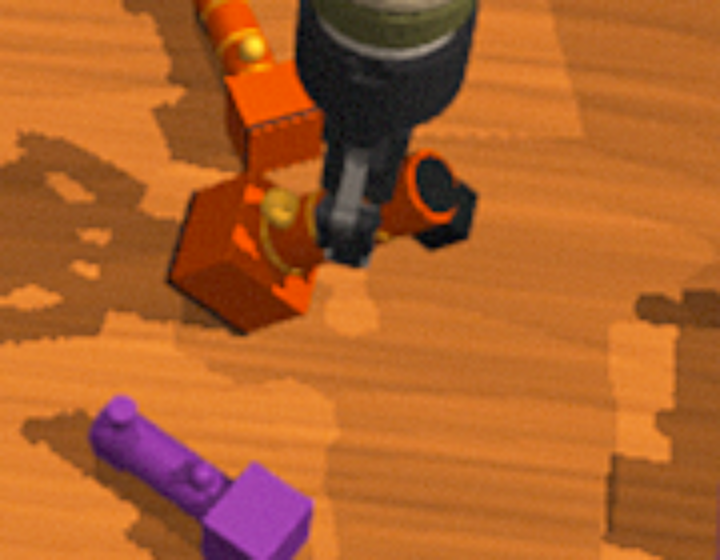

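The tilt is about 50° and the pivot corner hasn't moved (245, 333). Continuing to 70°.

```bash
python3 -m inch '[[-0.0045,0,-0.002,0],[-0.009,0,-0.0038,0],[-0.0136,0,-0.0054,0],[-0.0183,0,-0.0068,0],[-0.023,0,-0.008,0],[-0.0278,0,-0.009,0],[-0.0326,0,-0.0098,0],[-0.0375,0,-0.0103,0]]';python3 - <<'E'
from rig import r, viewer
import cv2
cv2.imwrite("pics/scene6.png",cv2.resize(viewer.capture("scene")[150:290,250:430],None,fx=4,fy=4)[:,:,::-1])
cv2.imwrite("pics/wrist6.png",viewer.capture("wrist")[:,:,::-1])
s=r.read_state();print(s["ee_pos"],s["contact_force"],s["wrist_torque"],s["width"])
E
```

```text
time: 8.45
ee_pos: [0.5256, 0.1026, 0.2702]
tool_rot: [[0.121, 0.993, 0.0], [0.993, -0.121, -0.0], [-0.0, 0.0, -1.0]]
contact_force: [-1.7, 0.8, 3.5]
width: 0.0356
[0.52558754 0.1024399  0.27021315] [-2.10174644  1.15325276  3.79421909] [ 0.34403763  0.57847505 -0.07861984] 0.03522166997892881
```

View pics/scene6.png

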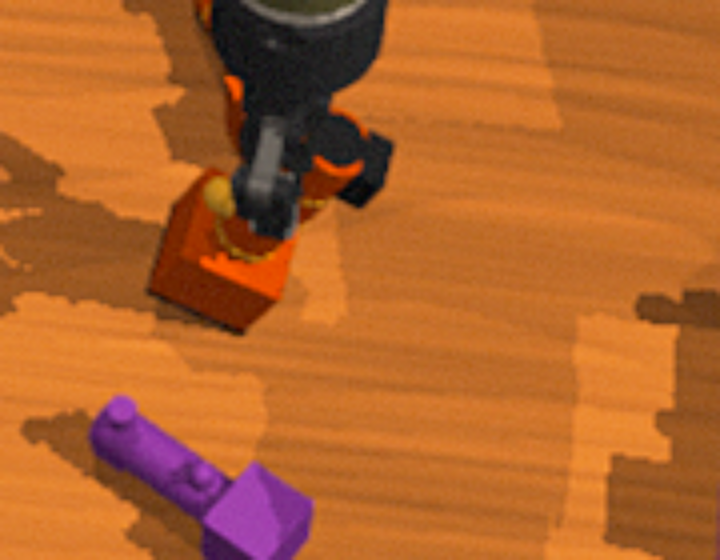

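View pics/wrist6.png

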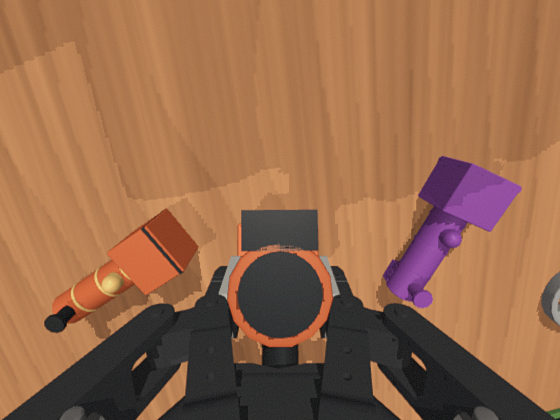

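```bash
python3 -m inch '[[-0.0049,0,-0.0004,0],[-0.0097,0,-0.0006,0],[-0.0146,0,-0.0005,0],[-0.0195,0,-0.0002,0],[-0.0244,0,0.0003,0],[-0.0292,0,0.001,0],[-0.0292,0,0.001,0]]';python3 - <<'E'
from rig import r, viewer
import cv2
cv2.imwrite("pics/scene7.png",cv2.resize(viewer.capture("scene")[150:290,250:430],None,fx=4,fy=4)[:,:,::-1])
cv2.imwrite("pics/wrist7.png",viewer.capture("wrist")[:,:,::-1])
s=r.read_state();print(s["ee_pos"],s["contact_force"],s["wrist_torque"],s["width"])
E
```

```text
time: 9.43
ee_pos: [0.5226, 0.0736, 0.2701]
tool_rot: [[0.121, 0.993, 0.003], [0.993, -0.121, 0.0], [0.001, 0.002, -1.0]]
contact_force: [-2.5, 1.0, 10.3]
width: 0.0357
[0.52259368 0.07371004 0.27012606] [-3.24651912  0.86859304  9.66326893] [ 0.58019196  0.66213468 -0.02164692] 0.0359010433131185
```

View pics/scene7.png

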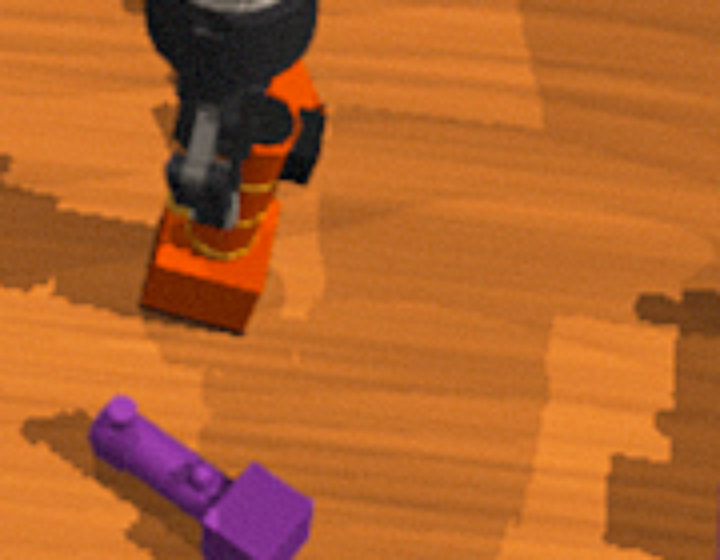

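View pics/wrist7.png

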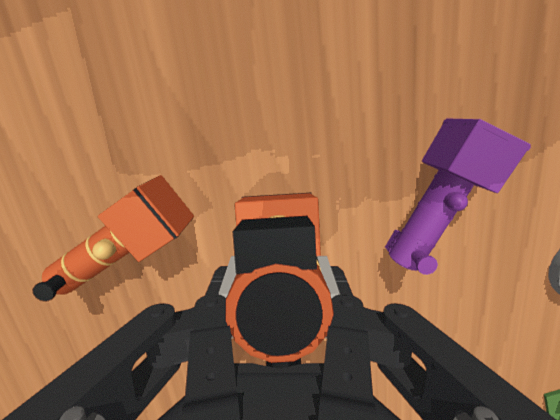

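Now about 80–85°. The tool is pressing down with about 10 N, so I'll finish the arc while easing slightly upward.

```bash
python3 -m inch '[[-0.0024,0,-0.0005,0],[-0.0048,0,-0.0005,0],[-0.007,0,-0.0002,0],[-0.007,0,-0.0002,0]]';python3 - <<'E'
from rig import r, viewer
import cv2
cv2.imwrite("pics/scene8.png",cv2.resize(viewer.capture("scene")[150:290,250:430],None,fx=4,fy=4,interpolation=cv2.INTER_CUBIC)[:,:,::-1])
s=r.read_state();print(s["ee_pos"],s["contact_force"],s["wrist_torque"],s["width"])
E
```

```text
time: 10.02
ee_pos: [0.5217, 0.0666, 0.2698]
tool_rot: [[0.121, 0.993, 0.002], [0.993, -0.121, -0.0], [0.0, 0.002, -1.0]]
contact_force: [-1.3, -0.1, 8.1]
width: 0.0357
[0.52174949 0.06665649 0.26985802] [-1.68864833  0.44146252  6.61036455] [0.49991522 0.3091234  0.01208685] 0.03592777860414212
```

View pics/scene8.png

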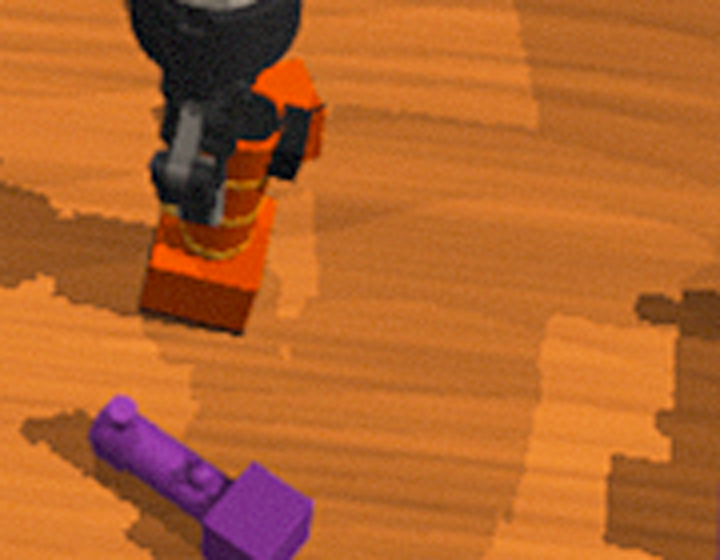

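```bash
python3 -m inch '[[-0.0015,0,0,0],[-0.0025,0,0,0],[-0.0025,0,0,0]]'; python3 -m inch '[[0,0,0,0],[0,0,0,0],[0,0,0,0]]' 0.038
```

```text
time: 10.45
ee_pos: [0.5214, 0.064, 0.2697]
tool_rot: [[0.121, 0.993, 0.002], [0.993, -0.121, -0.001], [-0.001, 0.002, -1.0]]
contact_force: [-2.3, 0.2, 6.8]
width: 0.0352
time: 10.82
ee_pos: [0.521, 0.0643, 0.2691]
tool_rot: [[0.121, 0.993, 0.0], [0.993, -0.121, -0.001], [-0.001, 0.0, -1.0]]
contact_force: [-1.3, -1.1, 3.7]
width: 0.0379
```

```bash
python3 -m inch '[[0,0,0,0],[0,0,0,0],[0,0,0,0],[0,0,0,0]]' 0.055; python3 - <<'E'
from rig import r, viewer
import cv2
cv2.imwrite("pics/wrist9.png",viewer.capture("wrist")[:,:,::-1])
s=r.read_state();print(s["ee_pos"],s["contact_force"],s["wrist_torque"],s["width"])
E
```

```text
time: 11.32
ee_pos: [0.5209, 0.0646, 0.2691]
tool_rot: [[0.121, 0.993, -0.0], [0.993, -0.121, -0.0], [-0.0, -0.0, -1.0]]
contact_force: [0.5, 0.1, -0.8]
width: 0.0551
[0.5208963  0.06458529 0.26909886] [ 0.27588005 -0.3128165  -0.1732335 ] [-0.02129507  0.04058052  0.01998626] 0.05493774506065046
```

View pics/wrist9.png

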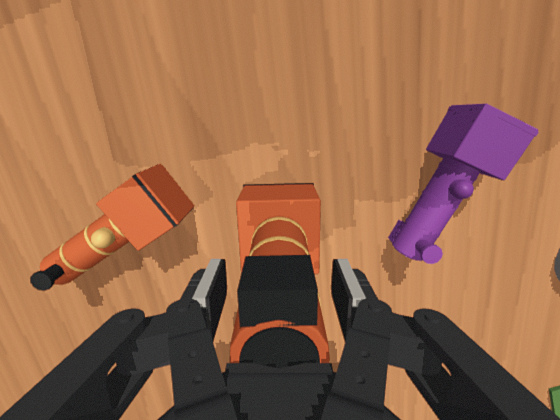

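It's released and the contact force is near zero. The boiler stands between the open fingers, centred at col 280. Retreating straight up, slowly at first.

```bash
python3 -m inch '[[0,0,-0.004,0],[0,0,-0.012,0],[0,0,-0.024,0],[0,0,-0.04,0],[0,0,-0.06,0],[0,0,-0.085,0],[0,0,-0.11,0],[0,0,-0.125,0]]' 0.07; python3 -m inch '[[-0.03,0,0,0],[-0.08,0,0,0],[-0.13,0,0,0],[-0.18,0,0,0],[-0.22,0,0,0],[-0.24,0,0,0],[-0.24,0,0,0]]'; python3 - <<'E'
from rig import r, viewer
import cv2
s=viewer.capture("scene");t=viewer.capture("top")
cv2.imwrite("pics/scene10.png",s[:,:,::-1])
cv2.imwrite("pics/scene10c.png",cv2.resize(s[150:290,250:430],None,fx=4,fy=4,interpolation=cv2.INTER_CUBIC)[:,:,::-1])
cv2.imwrite("pics/top10.png",t[:,:,::-1])
E
```

```text
time: 12.38
ee_pos: [0.5211, 0.0645, 0.3964]
tool_rot: [[0.121, 0.993, 0.003], [0.993, -0.121, -0.0], [0.0, 0.003, -1.0]]
contact_force: [-0.4, 0.1, -0.4]
width: 0.0699
time: 13.25
ee_pos: [0.4918, -0.1746, 0.3941]
tool_rot: [[0.123, 0.992, -0.0], [0.992, -0.123, 0.0], [0.0, -0.0, -1.0]]
contact_force: [0.2, -0.2, 0.8]
width: 0.0701
```

View pics/scene10c.png

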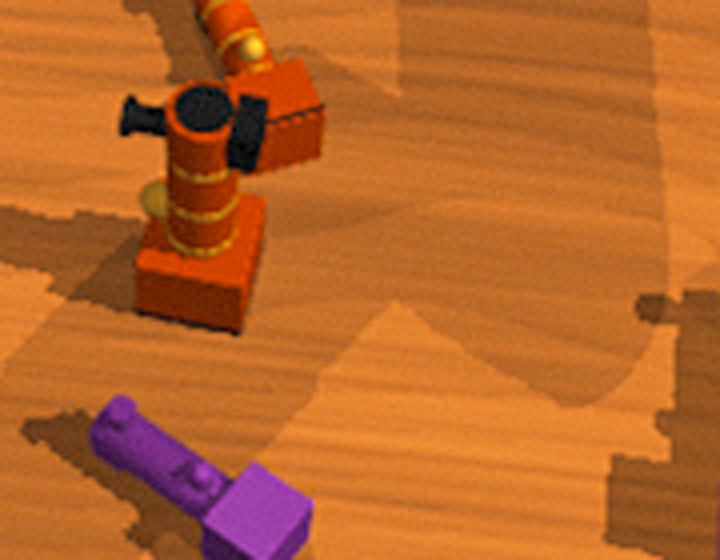

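View pics/top10.png

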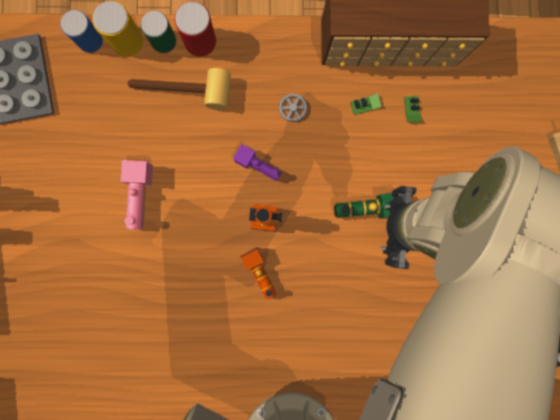

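View pics/scene10.png

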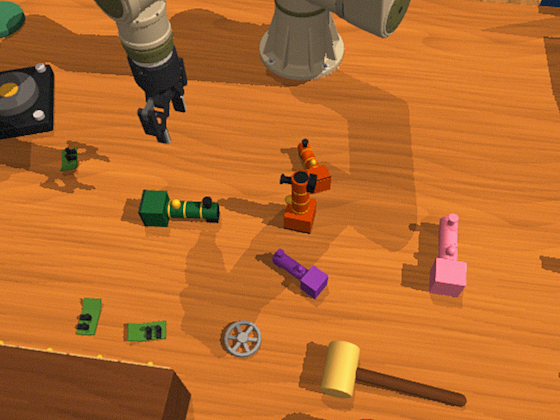

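The orange boiler stands upright. In the scene view its firebox base is at (300, 230), and the green boiler is still at (180, 208) with the arm clear of everything. I'll check quickly that the pivot edge stayed put, then hand in.

```bash
python3 - <<'E'
from loc import *
from rig import r
p=[.5241,.0923,1.4508]
# upright model: lying (x,y,z)->(-z,y,x)
M=np.array([(0,-28,0),(-56,-28,0),(0,-28,50),(-56,-28,50),(-28,0,155)])/1e3
u=proj("scene",T(p,M)); print(((u-[250,150])*4).round(0).tolist())
a=cv2.imread("pics/scene0.png").astype(int);b=cv2.imread("pics/scene10.png").astype(int)
print("green diff",np.abs(a-b)[185:230,135:225].max(2).mean())
s=r.read_state();print(s["time"],s["contact_force"])
E
```

```text
[[240.0, 336.0], [136.0, 312.0], [244.0, 286.0], [135.0, 262.0], [206.0, 106.0]]
green diff 16.54074074074074
13.35 [-0.36706382  0.39958191 -0.41179659]
```

```bash
python3 -c "
from rig import r
print(r.hand_in())"
```

```text
the job is handed in; nothing more can be done
None
```

The larger orange boiler is standing upright by itself on the flat end of its firebox, and I handed the job in at about 13.4 s. I pinched its barrel lightly at about 108 mm from the foot and swung it up about its bench edge. I then opened the fingers and moved the arm clear.

- **Position:** the standing boiler's corners and top in the scene view match an upright boiler on the original pivot edge to within about 1.5 px (3 mm or so). The edge also stayed put in each picture during the lift.
- **Forces:** the highest reading between moves was about 10 N, late in the lift, when the tool was pressing lightly down. After I let go it read about zero.
- **Green boiler:** it sits in the same place by eye. The before-and-after image difference there was not zero (mean 16.5 out of 255). I put that down to changed arm shadow and camera noise, but did not check further. The gripper passed above it with plenty of clearance.

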